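# Four clicks up on the burnishing spindle, then start

### The job

The burnishing spindle is to run four steps faster and then be started: with a fingertip, gently push the upright peg of the click-stop dial on the round regulator so that the dial turns clockwise (seen from above) by exactly four clicks, never past the fourth, and leave it resting there. Then press the start button on the small square box fully down with a fingertip and let it come up again. Grip and lift nothing, and leave the things lying about where they are.

Things in the scene. Friction and masses are not known exactly. Their poses are not given: they have to be found in the camera images.
- dial_axis (a point): The dial is a bare aluminium disc, diameter 100 mm, on a fixed grey round housing (diameter 124 mm, top 40 mm above the table) with 12 tick marks, one per click, round its rim. This point is on the dial's vertical turning axis at the height of its flat top face, 60 mm above the table. z is up; x points from the axis to the peg and turns with the dial.
- peg_top (a point): Centre of the top end of the dial's steel peg: upright, diameter 12 mm, rising 32 mm above the dial's top face (top end 92 mm above the table), 38 mm from the dial's axis. It turns with the dial; the regulator may stand at any yaw, so the peg can start on any side.
- dial (a joint): Dial angle in rad: 0 at the start, growing clockwise seen from above. A click is 30 degrees (0.524 rad): the dial rests at whole multiples, resists up to half-way to the next (about 3 to 5 N of sideways push at the peg), then snaps on into it by itself, ahead of the finger; four clicks are 2.094 rad. It can be turned from -3 to +7 clicks and stays at the click where it is left.
- start_top (a point): Centre of the top face of the start button, a grey round push button (diameter 32 mm) in a black collar on top of a fixed grey box, 85 by 85 by 45 mm high. z is up.
- start (a joint): Travel of the start button in m: 0 up, 0.006 fully down. It is pressed straight down, takes about 5 N to reach the bottom, and springs back up by itself.
- canister_mid (a point): Bystander, to be left alone: dull pewter screw-top canister, diameter 72, height 88; point at its middle, half-way up (sizes in mm).
- camphor_disc_mid (a point): Bystander, to be left alone: pale camphor sample disc lying flat, diameter 68, thickness 12; point at its centre (sizes in mm).
- spatula_mid (a point): Bystander, to be left alone: polished horn spatula lying flat, 180 long, 28 at the blade, 6 thick; point near the middle of its length, x axis towards the blade (sizes in mm).
- bamboo_rod_mid (a point): Bystander, to be left alone: bamboo burnishing rod lying flat, 200 long, 14 thick, along its x axis; point at its middle (sizes in mm).
- saucer_mid (a point): Bystander, to be left alone: tea-brown glazed ceramic saucer, diameter 110, height 18; point on its axis, half-way up (sizes in mm).
- go_bowl_mid (a point): Bystander, to be left alone: turned wooden go bowl, open, diameter 104, height 75; point on its axis, half-way up (sizes in mm).
- sanding_block_mid (a point): Bystander, to be left alone: cork sanding block, 90 (x) by 55 (y) by 30 high; point at its centre (sizes in mm).
Things that resemble listed ones, but are neither listed nor needed, are in the scene too. What is shaped like the part that bears start_top but red is not meant. What is shaped like the part that bears dial_axis but purple is not meant.

How it is judged:
On the way, in this order (a step that is already met when the one before it is completed fails the run):
1. the dial rests at the fourth click, clockwise from where it began (value of joint dial between 1.93732 and 2.25147 rad and velocity of joint dial between -0.1 and 0.1 rad/s), for 0.2 s.
2. the start button is pressed fully down (value of joint start above 0.0045 m and value of joint dial between 1.93732 and 2.25147 rad), for 0.04 s.
At the end, for the whole second after the job is handed in: The dial rests within 0.3 click (9 degrees) of the fourth click clockwise from its start, the start button is up again (within 1.5 mm), and every other thing is within 20 mm of where it began (value of joint dial between 1.93732 and 2.25147 rad and velocity of joint dial between -0.05 and 0.05 rad/s and value of joint start below 0.0015 m and distance of each of canister_mid, camphor_disc_mid, spatula_mid, bamboo_rod_mid, saucer_mid, go_bowl_mid, sanding_block_mid from where it was at the start of the episode below 0.02 m); the robot touches nothing.
It fails at once if the dial is turned past the fourth click (more than half-way to the fifth) (value of joint dial above 2.38237 rad).
It fails at once if the dial is turned a click the wrong way (value of joint dial below -0.287979 rad).
It fails at once if the start button is pressed before the dial is at the fourth click (value of joint start above 0.003 m and (value of joint dial below 1.88496 rad or value of joint dial above 2.30383 rad)).
It fails at once if the dial is gripped or shoved with more than 22 N (contact force between the fingers and dial above 22 N).
It fails at once if one of the things lying about is pushed or lifted more than 20 mm (distance of any of canister_mid, camphor_disc_mid, spatula_mid, bamboo_rod_mid, saucer_mid, go_bowl_mid, sanding_block_mid from where it was at the start of the episode above 0.02 m).
It also fails if it takes over 54 s, if anything falls off the work surface, if the arm or the gripper's body presses on something with over 40 N, if the wrist force passes 120 N, or if a joint passes its speed limit or range.

### The arm

A 7-joint arm with a two-finger parallel gripper is mounted at the origin on the work surface. World frame = base frame: x ahead of the robot, y to its left, z up, the work surface at z = 0. Lengths are in m, angles in rad, forces in N, time in s.
With the tool pointing down it reaches from about 0.425 to 0.925 m from the base axis. Payload 6.8 kg.
Tool frame: the origin (TCP) lies midway between the tips of the shut fingers; the grasp point (between the pads) lies 19 mm behind it; z points along the fingers, x is the direction in which the jaws open and shut, and the axes are right-handed (so a half turn about z gives the same grasp; the last joint's range is limited). The gripper opens to 85 mm and grips with 20 to 120 N. Pads are 22 mm wide; open, the fingers measure 114 mm over their backs; the gripper's body (76 mm by 85 mm) begins 54 mm behind the grasp point. The pads swing forward as they close: fully open they stand 13 mm farther back than shut.
Start: joints at [-1.252, 0.477, 0.022, 1.555, -0.011, 1.109, -0.083], TCP at [0.279, 0.614, 0.208] pointing down, gripper open.
Joint ranges: [-2.96, 2.96], [-0.34, 2.1], [-1.41, 1.46], [0.24, 2.44], [-1.37, 4.51], [0.17, 1.92], [-2.96, 2.96]. Speed limits (rad/s): [2.39, 2.39, 3.14, 3.14, 3.14, 3.14, 3.14].

### API

Orientations are given as a unit quaternion [w, x, y, z].
In Python, from station import bot, imaging, nets gives the robot as it stands. The module is installed in compiled form; this text tells all that it offers.
- The arm moves only by the tool apply_moves, never from a script. Its argument "moves" is text: rows parted by semicolons, each of 7 numbers parted by spaces: the gripper command: -1 is fully open, 1 is shut, values between are in proportion, then the shift along the tool's x, y, z normalised to -1 to 1, where 1 is 120 mm, then the turn, a rotation vector about the tool's x, y, z normalised to -1 to 1, where 1 is 4 degrees. In form: hand dx dy dz rx ry rz; .... A call has 1 to 12 rows; each row shifts and turns the commanded pose from where the row before left it, along the tool's axes as they then stand; what a row does not reach is not made up. A row lasts 1/12 s, in which the tool goes at most 41.7 mm and 7.16 degrees, less where a joint would pass 70% of its speed; a pose out of reach is approached as far as the arm can. A call with a number of a shift or a turn outside -1 to 1 is refused whole. A call with a gripper value outside its range is refused whole. The fingers move at their own pace and stop on an object; "force" is the grip in N (left out, the last holds). Time passes only in rows, so rows that do not move let the fingers close. It gives the time, the measured TCP pose, the force and the opening at its end, in the units of the state.
- bot.get_obs(): the state, without advancing time (a new reading comes with each control period).
- imaging.read_camera(name): name is "scene" or "top" or "wrist"; returns a dict with "image" (480x640x3 uint8, red, green, blue), "fx", "fy", "cx", "cy" (pixels), "dist_coeffs" ([k1, k2, p1, p2, k3] as OpenCV has them; the pictures are not rectified), "view" (4x4, takes a point from world to camera coordinates); the wrist camera has in their place "mount" (4x4, takes a point from camera to tool coordinates, whose origin is the TCP and whose axes are the tool frame's). Camera axes: x right, y down, z forward; pixel columns grow to the right and rows downward; lengths in m; the calibration is good to about 2 mm. A picture is of the moment at which its call begins: read the wrist's pose just before it. There is no depth.
- bot.hand_in(): hands the job in, once; it reports no verdict.
Trained networks look in a picture, given as the dict that the camera call returned (one of the last four; its "shot" number tells which), for a name from the list of things; names that differ only in an ending like _2 or _b are one class to them, and where a whole thing is asked for, a point or a joint stands for the part that bears it (a point fixed in the world has none). Each returns a list of dicts, best first, with "score" (0 to 1); they miss things now and then, are a little off and sometimes report something else, mostly with a low value. They report only what shows in the picture. A call takes as long as a camera call. They do not tell look-alikes from the thing itself.
- nets.spot_in(picture, name): "rect" ([left, top, right, bottom] in pixels, round what is visible of it).
- nets.outline_of(picture, name): "region" (480x640 bool, what is visible of it) and "rect" ([left, top, right, bottom] in pixels, round what is visible of it).
- nets.spot_point(picture, name): "location" ([column, row] in pixels: a listed point, or the origin of a listed thing).
The state is a dict: "t": time; "q": joint angles; "joint_vel": joint speeds; "joint_torque": joint torques, N m; "eef_pos": TCP position; "tool_rot": TCP orientation; "contact_force": force on the tool from outside, world axes, zero at the start; "torque": the same for the moment, N m; "gripper_width": opening from 0.0 (shut) to 1.0 (fully open).
Only numpy, scipy, OpenCV 4.12 (cv2) and the standard library are available. Lean on these libraries where they do the work, as an engineer would, in place of code of your own. Each camera call takes 0.05 s, during which the arm holds its last target.

## Working session

There is one attempt and no reset: what is moved stays moved. The work goes in short steps, Python scripts to look and compute and a tool call to move; the robot and the scene stay as the last step left them, time stands still between calls to the robot, and variables do not carry over. Pictures are saved under pics/ and viewed, and the job is handed in when it is done.

Besides the shell and the picture viewer there is one more tool, called in YAML: its name, and indented under it one key for each argument. apply_moves: Moves the arm, as the interface text tells. Scaled input: -1 to 1 covers 120 mm each way for a shift and 4 degrees each way for a turn. Its arguments: {"type":"object","properties":{"moves":{"type":"string"},"force":{"type":"number"}},"required":["moves"]}

```bash
mkdir -p pics
cat > h.py <<'E'
from station import bot, imaging, nets
import numpy as np, cv2
def K(p): return np.array([[p['fx'],0,p['cx']],[0,p['fy'],p['cy']],[0,0,1.]])
def ray(p,uv,T=None):
    n=cv2.undistortPoints(np.array([[uv]],float),K(p),np.array(p['dist_coeffs'],float))[0,0]
    d=np.array([n[0],n[1],1.])
    C=np.linalg.inv(np.array(p['view'])) if T is None else T@np.array(p['mount'])
    return C[:3,3],C[:3,:3]@d
def atz(p,uv,z,T=None):
    o,d=ray(p,uv,T); return o+d*(z-o[2])/d[2]
def save(p,n): cv2.imwrite('pics/'+n+'.png',p['image'][:,:,::-1])
E
python3 - <<'E'
from h import *
print(bot.get_obs())
for c in ['scene','top']:
    p=imaging.read_camera(c); save(p,c+'0')
    for n,z in [('dial_axis',.06),('peg_top',.092),('start_top',None)]:
        for r in nets.spot_point(p,n)[:3]:
            print(c,n,round(r['score'],2),np.round(r['location'],1),np.round(atz(p,r['location'],z or .05),4))
    print(np.linalg.inv(np.array(p['view'])).round(3).tolist())
E
```

```text
{'t': 0.0, 'q': array([-1.25207603,  0.47780803,  0.02232331,  1.55644944, -0.01151303,
        1.10927708, -0.08307711]), 'joint_vel': array([-1.02749307e-03,  1.03302324e-04, -9.12563458e-05,  1.22619838e-03,
       -2.71429976e-04,  1.27755120e-03,  8.44325016e-04]), 'joint_torque': array([-8.87003662e-04, -5.96474969e+01,  1.60752073e+00, -2.81189096e+01,
        1.24653368e-02,  9.65496758e-03,  1.29191335e-05]), 'eef_pos': array([0.27917811, 0.61387024, 0.20672095]), 'tool_rot': array([ 5.38724412e-04,  8.40811746e-01,  5.41326875e-01, -7.29778194e-04]), 'contact_force': array([0.25130252, 0.11691651, 0.81211981]), 'torque': array([ 0.00533354,  0.00450234, -0.04739006]), 'gripper_width': 1.0004602591323968}
scene dial_axis 0.63 [406.6 162.3] [0.4214 0.3542 0.06  ]
scene dial_axis 0.58 [302.7 219.1] [0.431  0.0069 0.06  ]
scene dial_axis 0.56 [369.4 209.4] [0.5038 0.1559 0.06  ]
scene peg_top 0.83 [369.6 192.6] [0.4837 0.1719 0.092 ]
scene peg_top 0.69 [409.9 148.6] [0.4125 0.3707 0.092 ]
scene peg_top 0.24 [313.1 363.9] [ 0.7955 -0.2277  0.092 ]
scene start_top 0.73 [261.9 301.9] [ 0.5798 -0.2071  0.05  ]
scene start_top 0.54 [205.3 360.4] [ 0.6358 -0.3751  0.05  ]
[[0.602, 0.559, -0.57, 1.319], [0.798, -0.439, 0.413, -0.572], [-0.019, -0.704, -0.71, 1.04], [0.0, 0.0, 0.0, 1.0]]
top dial_axis 0.9 [162.8 305.8] [0.4128 0.3702 0.06  ]
top dial_axis 0.83 [263.  267.4] [0.5059 0.1469 0.06  ]
top dial_axis 0.25 [344.1 235.8] [ 0.5818 -0.0322  0.06  ]
top peg_top 0.84 [246.8 280.9] [0.4744 0.1767 0.092 ]
top peg_top 0.59 [146.3 313.6] [0.3958 0.3959 0.092 ]
top peg_top 0.4 [259.3 268.5] [0.5021 0.1505 0.092 ]
top start_top 0.73 [499.4 208.7] [ 0.6542 -0.3828  0.05  ]
top start_top 0.57 [431.9 230.1] [ 0.6011 -0.2297  0.05  ]
[[0.03, -0.996, 0.089, 0.461], [-0.999, -0.027, 0.028, -0.02], [-0.026, -0.09, -0.996, 1.257], [0.0, 0.0, 0.0, 1.0]]
```

View pics/scene0.png

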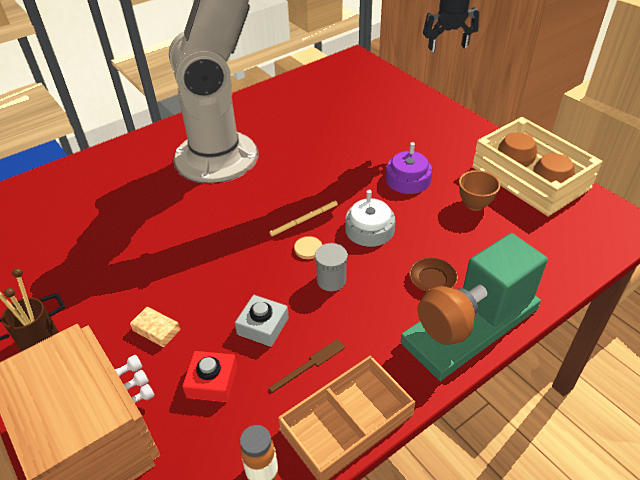

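View pics/top0.png

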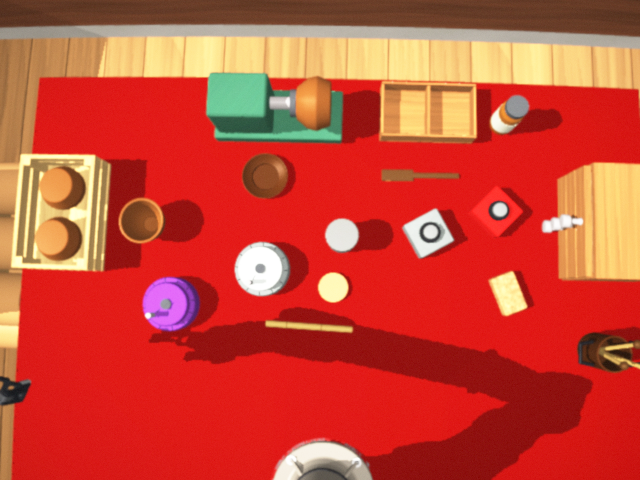

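Grey dial is at about (262,268) in top with its peg lower left. The grey button box is at (430,233), beside the red one at (497,211), and the purple dial at (170,303) is the decoy. Moving the wrist camera over the grey dial.

apply_moves:
  moves: "1 -0.2 0.21 -0.04 0 0 0;1 -0.2 0.21 -0.04 0 0 0;1 -0.2 0.21 -0.04 0 0 0;1 -0.2 0.21 -0.04 0 0 0;1 -0.2 0.21 -0.04 0 0 0;1 -0.2 0.21 -0.04 0 0 0;1 -0.2 0.21 -0.04 0 0 0;1 -0.2 0.21 -0.04 0 0 0;1 -0.2 0.21 -0.04 0 0 0;1 -0.2 0.21 -0.04 0 0 0;1 -0.2 0.21 -0.04 0 0 0;1 -0.2 0.21 -0.04 0 0 0"
  force: 30

```text
t: 1.4
eef_pos: [0.4358, 0.2255, 0.2658]
tool_rot: [-0.0, 0.841, 0.541, 0.0]
contact_force: [0.6, -0.1, 0.2]
gripper_width: -0.0
```

```bash
cat >> h.py <<'E'
from scipy.spatial.transform import Rotation as R
def T(o):
    M=np.eye(4); q=o['tool_rot']; M[:3,:3]=R.from_quat([q[1],q[2],q[3],q[0]]).as_matrix(); M[:3,3]=o['eef_pos']; return M
def st(o):
    M=T(o); print('t',round(o['t'],2),'pos',M[:3,3].round(4),'x',M[:3,0].round(3),'psi',np.degrees(np.arctan2(M[1,0],M[0,0])).round(2),'z',M[:3,2].round(3),'F',o['contact_force'].round(2),'w',round(o['gripper_width'],3),'q',o['q'].round(2))
    return M
E
python3 - <<'E'
from h import *
o=bot.get_obs(); M=st(o)
p=imaging.read_camera('wrist'); save(p,'w1'); print(np.array(p['mount']).round(3).tolist())
for n,z in [('dial_axis',.06),('peg_top',.092)]:
    for r in nets.spot_point(p,n)[:3]:
        print(n,round(r['score'],2),np.round(r['location'],1),np.round(atz(p,r['location'],z,M),4))
E
```

```text
t 1.4 pos [0.4358 0.2255 0.2658] x [0.414 0.91  0.001] psi 65.55 z [ 0.     0.001 -1.   ] F [ 0.58 -0.14  0.24] w -0.0 q [-0.79  0.11  0.2   1.92 -0.02  1.11  0.57]
[[1.0, -0.001, 0.0, 0.0], [0.001, 0.955, 0.298, -0.075], [-0.001, -0.298, 0.955, -0.166], [0.0, 0.0, 0.0, 1.0]]
dial_axis 0.7 [283.  290.6] [0.5058 0.1543 0.06  ]
dial_axis 0.67 [449.  123.4] [0.4199 0.3632 0.06  ]
peg_top 0.83 [286.9 267.5] [0.4744 0.1766 0.092 ]
peg_top 0.68 [487.2  77.8] [0.3949 0.393  0.092 ]
```

View pics/w1.png

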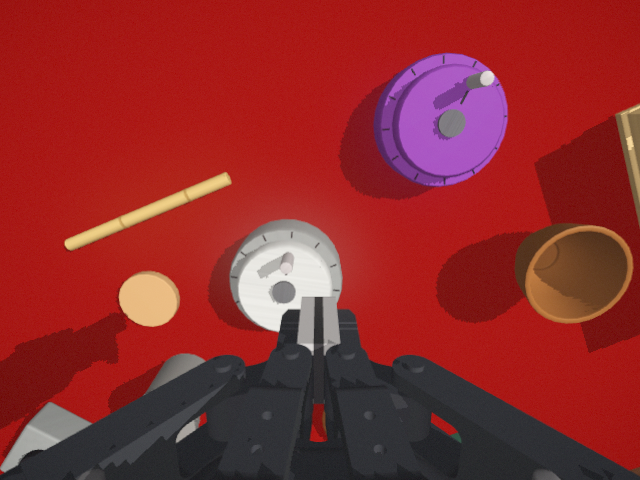

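Wrist view shows the grey dial around (286,280), with its hub at (283,292) and peg top at (287,262). The shut fingertips are at (319,297), about 15 mm across in x. Next I turn the tool so its x axis is along the push direction, and go behind the peg.

apply_moves:
  moves: "1 -0.255 0.1925 0 0 0 0;1 -0.255 0.1925 0 0 0 0;1 0 0 0.25 0 0 0.97;1 0 0 0.25 0 0 0.97;1 0 0 0.25 0 0 0.97;1 0 0 0.15 0 0 0.97;1 0 0 0 0 0 0;1 0 0 0 0 0 0"

```text
t: 2.22
eef_pos: [0.4514, 0.1532, 0.1569]
tool_rot: [0.0, 0.905, 0.424, -0.001]
contact_force: [0.6, -0.4, 0.3]
gripper_width: -0.003
```

Run:
```python
from h import *
o=bot.get_obs(); M=st(o)
p=imaging.read_camera('wrist'); save(p,'w2'); print(p['fx'])
for n,z in [('dial_axis',.06),('peg_top',.092)]:
    for r in nets.spot_point(p,n)[:2]:
        w=atz(p,r['location'],z,M); print(n,round(r['score'],2),np.round(r['location'],1),w.round(4),'tool',(M[:3,:3].T@(w-M[:3,3])).round(4))
```

```text
t 2.22 pos [0.4514 0.1532 0.1569] x [ 0.64   0.769 -0.002] psi 50.23 z [-0.002 -0.001 -1.   ] F [ 0.62 -0.42  0.25] w -0.003 q [-0.7   0.22  0.28  2.08 -0.08  0.86  0.5 ]
392.7893854377286
dial_axis 0.75 [367.1 289.3] [0.507  0.1535 0.06  ] tool [0.036  0.0426 0.0968]
peg_top 0.73 [368.4 254.5] [0.4752 0.1744 0.092 ] tool [0.0316 0.0047 0.0648]
```

View pics/w2.png

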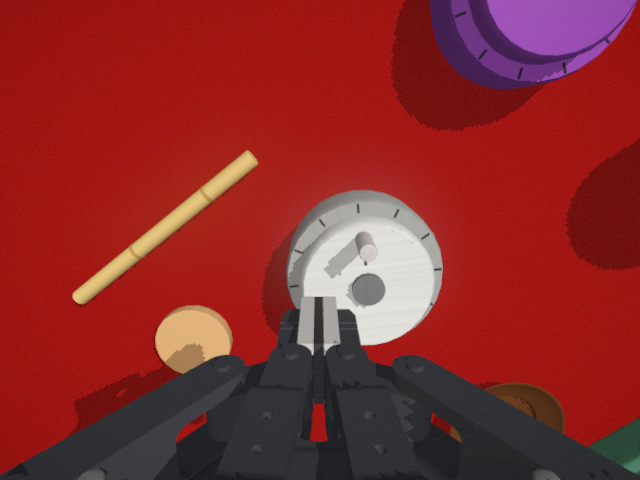

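apply_moves:
  moves: "1 0 0.054 0 0 0 -1;1 0 0 0.22 0 0 0;1 0 0 0.22 0 0 0;1 0 0 0.215 0 0 0;1 0.05 0 0 0 0 0;1 0 0 0 0 0 0;1 0 0 0 0 0 0"

```text
t: 2.95
eef_pos: [0.4623, 0.1541, 0.0805]
tool_rot: [-0.0, 0.891, 0.455, 0.001]
contact_force: [-0.6, -0.9, -0.2]
gripper_width: -0.0
```

```bash
cat > look.py <<'E'
from h import *
import sys
tag=sys.argv[1]
o=bot.get_obs(); M=st(o)
p=imaging.read_camera('wrist'); save(p,tag)
q=imaging.read_camera('top'); cv2.imwrite('pics/%st.png'%tag,cv2.resize(q['image'][200:340,190:340,::-1],(600,560),interpolation=cv2.INTER_CUBIC))
for c,pp,TT in (('wrist',p,M),('top',q,None)):
  for n,z in [('dial_axis',.06),('peg_top',.092)]:
    for r in nets.spot_point(pp,n)[:2]:
        w=atz(pp,r['location'],z,TT)
        d=w[:2]-[.506,.151]
        if np.hypot(*d)<.06: print(c,n,round(r['score'],2),np.round(r['location'],1),w.round(4),'tool',(M[:3,:3].T@(w-M[:3,3])).round(4),'ang',np.degrees(np.arctan2(d[1],d[0])).round(1))
E
python3 look.py a1
```

```text
t 2.95 pos [0.4623 0.1541 0.0805] x [0.587 0.81  0.003] psi 54.08 z [ 0.003  0.001 -1.   ] F [-0.65 -0.9  -0.17] w -0.0 q [-0.66  0.35  0.25  2.12 -0.14  0.68  0.63]
wrist dial_axis 0.9 [366.  338.3] [0.5076 0.1535 0.06  ] tool [0.026  0.037  0.0206] ang 56.7
wrist peg_top 0.86 [376.1 296.6] [0.475  0.1761 0.092 ] tool [ 0.0252 -0.0026 -0.0115] ang 141.0
top dial_axis 0.83 [260.9 268.4] [0.5036 0.1516 0.06  ] tool [0.0221 0.0349 0.0206] ang 166.9
top peg_top 0.57 [246.9 283.6] [0.4685 0.1763 0.092 ] tool [ 0.0216 -0.008  -0.0115] ang 146.0
```

View pics/a1.png

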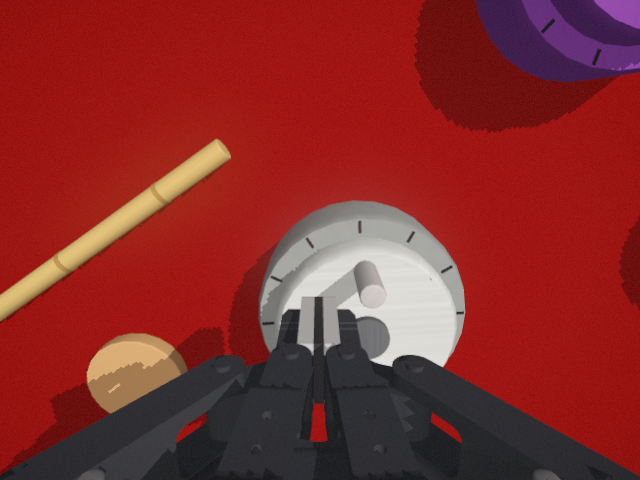

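View pics/a1t.png

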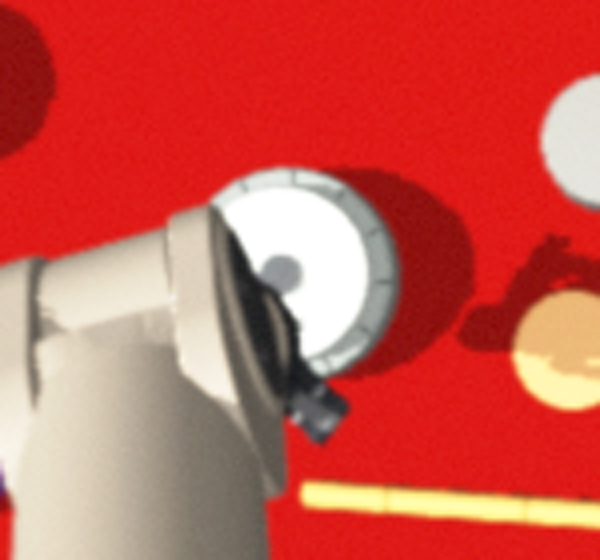

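Wrist view: fingertip at (319,300), its right edge at about 340. The peg's top is at (373,297) and its left edge at about 358, so there is a gap of about 9 mm. Closing it.

apply_moves:
  moves: "1 0.03 -0.015 0 0 0 0;1 0.03 0 0 0 0 0;1 0.008 0 0 0 0 0;1 0.008 0 0 0 0 0;1 0 0 0 0 0 0;1 0 0 0 0 0 0"

```text
t: 3.75
eef_pos: [0.4646, 0.1614, 0.0786]
tool_rot: [0.0, 0.891, 0.454, -0.0]
contact_force: [0.6, 0.2, 0.0]
gripper_width: 0.004
```

```bash
python3 look.py a2
```

```text
t 3.75 pos [0.4646 0.1614 0.0786] x [ 0.587  0.809 -0.   ] psi 54.03 z [-0. -0. -1.] F [0.57 0.18 0.01] w 0.004 q [-0.67  0.36  0.25  2.11 -0.14  0.68  0.62]
wrist dial_axis 0.65 [354.2 341.4] [0.5065 0.155  0.06  ] tool [0.0195 0.0377 0.0186] ang 82.3
wrist peg_top 0.9 [355.8 305.2] [0.4746 0.1744 0.092 ] tool [ 0.0164  0.0005 -0.0134] ang 143.3
top dial_axis 0.89 [259.6 266.4] [0.5079 0.1547 0.06  ] tool [0.0201 0.0391 0.0186] ang 62.0
top peg_top 0.73 [246.  283.5] [0.4687 0.1782 0.092 ] tool [ 0.0161 -0.0066 -0.0134] ang 143.9
```

View pics/a2.png

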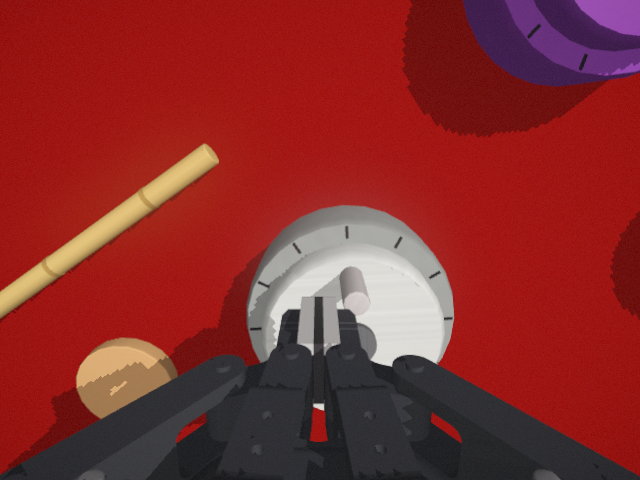

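apply_moves:
  moves: "1 0.0111 -0.0048 0 0 0 0.5;1 0.0111 -0.0048 0 0 0 0.5;1 0.0111 -0.0048 0 0 0 0.5;1 0.0111 -0.0048 0 0 0 0.5;1 0.0111 -0.0048 0 0 0 0.5;1 0.0111 -0.0048 0 0 0 0.5;1 0 0 0 0 0 0;1 0 0 0 0 0 0"

```text
t: 4.72
eef_pos: [0.4672, 0.1697, 0.0787]
tool_rot: [0.0, 0.933, 0.359, -0.0]
contact_force: [-0.3, 0.0, 0.3]
gripper_width: 0.003
```

```bash
python3 look.py a3
```

```text
t 4.72 pos [0.4672 0.1697 0.0787] x [ 0.742  0.67  -0.   ] psi 42.09 z [-0. -0. -1.] F [-0.35  0.04  0.26] w 0.003 q [-0.72  0.37  0.3   2.1  -0.17  0.69  0.42]
wrist dial_axis 0.8 [351.7 342.8] [0.5066 0.1535 0.06  ] tool [0.0184 0.0385 0.0187] ang 76.3
wrist peg_top 0.56 [338.7 306.9] [0.4749 0.1751 0.092 ] tool [ 0.0093  0.0012 -0.0133] ang 142.3
top dial_axis 0.7 [261.7 268.2] [0.5041 0.1498 0.06  ] tool [0.014  0.0395 0.0187] ang -147.9
top peg_top 0.72 [247.1 281.3] [0.4735 0.176  0.092 ] tool [ 0.0089 -0.0004 -0.0133] ang 142.4
```

View pics/a3.png

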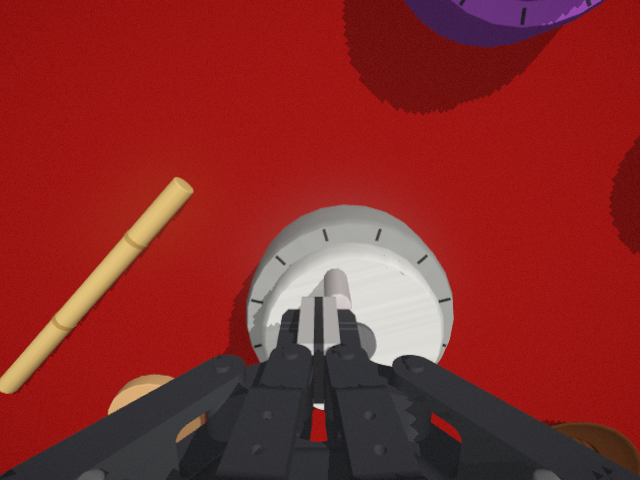

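Run:
```python
from h import *
p=imaging.read_camera('wrist'); print(p['fx'],p['fy'],p['cx'],p['cy'],p['dist_coeffs'])
C=np.linalg.inv(np.array(p['mount']))
for z in [0,-.01,-.019,-.03]:
  for y in [-.011,0,.011]:
    v=C@[0.0075,y,z,1]; uv=cv2.projectPoints(v[None,:3],np.zeros(3),np.zeros(3),K(p),np.array(p['dist_coeffs'],float))[0].ravel(); print(z,y,uv.round(1))
cv2.imwrite('pics/z1.png',cv2.resize(p['image'][230:410,220:440,::-1],None,fx=3.3,fy=3.3,interpolation=cv2.INTER_CUBIC))
```

```text
392.7893854377286 392.7893854377286 318.2370090150649 242.03702166747595 [0.00813034 0.         0.         0.         0.        ]
0 -0.011 [333.6 269. ]
0 0 [333.4 291.3]
0 0.011 [333.1 312.9]
-0.01 -0.011 [334.5 277.5]
-0.01 0 [334.2 300.9]
-0.01 0.011 [333.9 323.5]
-0.019 -0.011 [335.4 286. ]
-0.019 0 [335.1 310.5]
-0.019 0.011 [334.8 334.1]
-0.03 -0.011 [336.6 297.8]
-0.03 0 [336.3 323.7]
-0.03 0.011 [335.9 348.6]
```

View pics/z1.png

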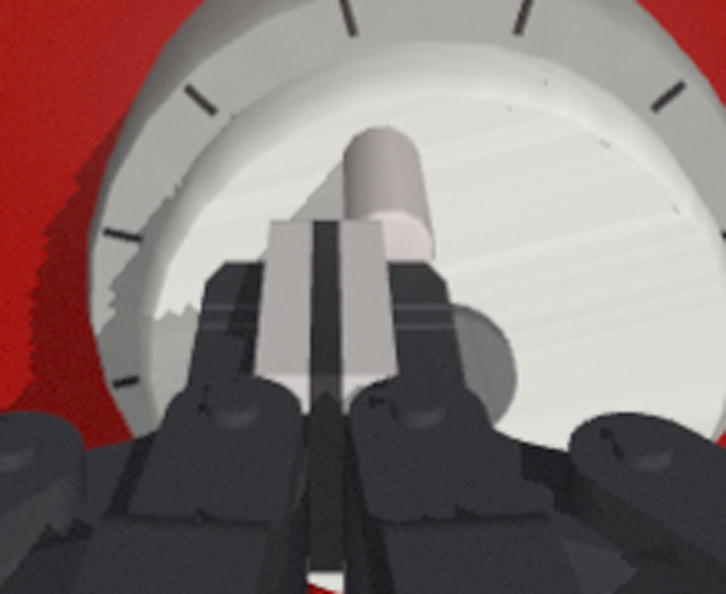

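Run:
```python
from h import *
p=imaging.read_camera('scene'); M=T(bot.get_obs())
im=p['image'][130:270,290:450,::-1].copy()
im=cv2.resize(im,None,fx=5,fy=4.2857,interpolation=cv2.INTER_CUBIC)
im=cv2.resize(p['image'][140:260,300:440,::-1],None,fx=5,fy=5,interpolation=cv2.INTER_CUBIC)
def pr(P):
    v=np.array(p['view'])@np.append(P,1); return cv2.projectPoints(v[None,:3],np.zeros(3),np.zeros(3),K(p),np.array(p['dist_coeffs'],float))[0].ravel()
for z in [0,-.01,-.02,-.03]:
    u=pr((M@[0,0,z,1])[:3]); print(z,u.round(1)); cv2.circle(im,tuple(int(a) for a in (u-[300,140])*5+2),4,(0,0,255),1)
u=pr(np.array([.4748,.175,.092]));cv2.circle(im,tuple(int(a) for a in (u-[300,140])*5+2),4,(0,255,0),1)
cv2.imwrite('pics/s3.png',im)
```

```text
0 [364.4 193.7]
-0.01 [364.5 190.6]
-0.02 [364.6 187.4]
-0.03 [364.7 184.3]
```

View pics/s3.png

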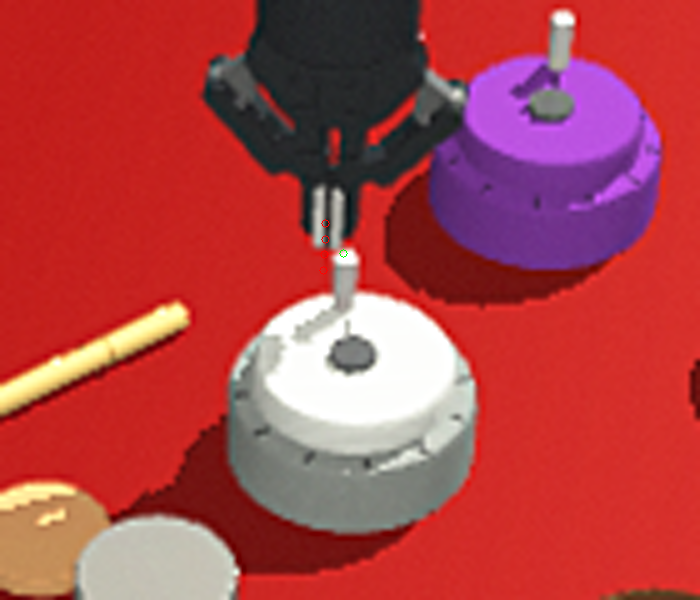

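The scene view shows the fingertips end above the peg top: tips at about (325,245) in the crop, peg top at (345,255). So the real tips sit some 15–25 mm behind the stated TCP. I'll back off, go lower and check again.

apply_moves:
  moves: "1 -0.1 0 0 0 0 0;1 -0.09 0 0 0 0 0;1 0 0 0.075 0 0 0;1 0 0 0.075 0 0 0;1 0 0 0 0 0 0;1 0 0 0 0 0 0"

```text
t: 5.62
eef_pos: [0.4499, 0.1543, 0.0599]
tool_rot: [0.0, 0.933, 0.359, -0.001]
contact_force: [0.9, 1.2, -0.2]
gripper_width: 0.002
```

```bash
cat > sc.py <<'E'
from h import *
import sys
p=imaging.read_camera('scene'); M=st(bot.get_obs())
im=cv2.resize(p['image'][140:260,300:440,::-1],None,fx=5,fy=5,interpolation=cv2.INTER_CUBIC)
def pr(P):
    v=np.array(p['view'])@np.append(P,1); return cv2.projectPoints(v[None,:3],np.zeros(3),np.zeros(3),K(p),np.array(p['dist_coeffs'],float))[0].ravel()
for z in [0,-.01,-.02,-.03]:
    u=pr((M@[0,0,z,1])[:3]); cv2.circle(im,tuple(int(a) for a in (u-[300,140])*5+2),4,(0,0,255),1)
cv2.imwrite('pics/%s.png'%sys.argv[1],im)
E
python3 sc.py s4; python3 look.py a4
```

```text
t 5.67 pos [0.4502 0.1545 0.0603] x [ 0.743  0.67  -0.001] psi 42.03 z [-0.001 -0.    -1.   ] F [ 0.13  0.13 -0.16] w -0.003 q [-0.7   0.38  0.29  2.16 -0.18  0.63  0.45]
t 5.67 pos [0.4502 0.1545 0.0603] x [ 0.743  0.67  -0.001] psi 42.03 z [-0.001 -0.    -1.   ] F [ 0.13  0.13 -0.16] w -0.003 q [-0.7   0.38  0.29  2.16 -0.18  0.63  0.45]
wrist dial_axis 0.76 [400.7 360.3] [0.5052 0.1544 0.06  ] tool [0.0407 0.0368 0.0002] ang 103.8
wrist peg_top 0.73 [398.7 328.3] [0.4742 0.1747 0.092 ] tool [ 0.0314  0.001  -0.0317] ang 143.2
top dial_axis 0.9 [258.4 266.2] [0.5083 0.1574 0.06  ] tool [0.0451 0.0367 0.0002] ang 70.1
top peg_top 0.86 [248.4 284.3] [0.4671 0.1729 0.092 ] tool [ 0.0248 -0.0024 -0.0317] ang 150.6
```

View pics/s4.png

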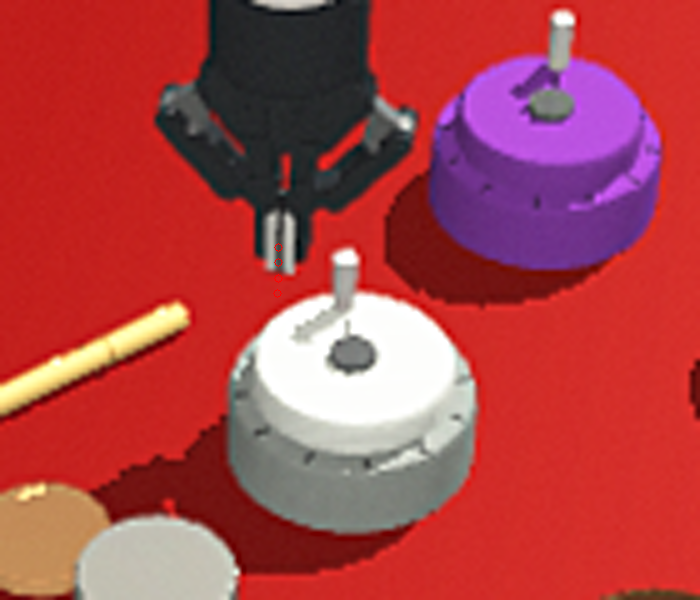

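View pics/a4.png

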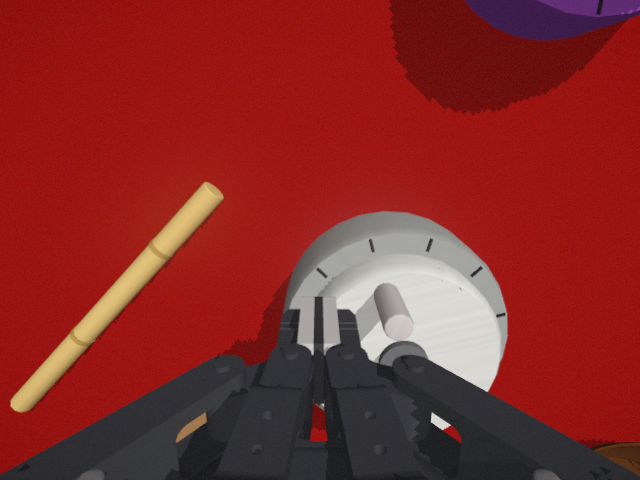

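apply_moves:
  moves: "1 0 0 0 0 0 -1;1 0 0 0 0 0 -1;1 0 0 0 0 0 -1;1 0 0.058 0 0 0 0;1 0 0 0.04 0 0 0;1 0 0 0.04 0 0 0;1 0.04 0 0 0 0 0;1 0.03 0 0 0 0 0;1 0 0 0 0 0 0;1 0 0 0 0 0 0"

```text
t: 6.8
eef_pos: [0.4611, 0.1576, 0.0511]
tool_rot: [0.0, 0.891, 0.454, 0.0]
contact_force: [-0.9, 0.6, 0.1]
gripper_width: -0.002
```

```bash
python3 sc.py s5; python3 look.py a5
```

```text
t 6.85 pos [0.4609 0.1574 0.0511] x [0.587 0.809 0.   ] psi 54.04 z [ 0.  0. -1.] F [-0.89  0.41  0.48] w 0.003 q [-0.65  0.4   0.23  2.14 -0.15  0.61  0.64]
t 6.85 pos [0.4609 0.1574 0.0511] x [0.587 0.809 0.   ] psi 54.04 z [ 0.  0. -1.] F [-0.89  0.41  0.48] w 0.003 q [-0.65  0.4   0.23  2.14 -0.15  0.61  0.64]
wrist dial_axis 0.76 [369.9 376.7] [0.5073 0.154  0.06  ] tool [ 0.0245  0.0396 -0.0089] ang 65.9
wrist peg_top 0.86 [376.9 340. ] [0.474  0.1745 0.092 ] tool [ 0.0215  0.0006 -0.0409] ang 143.7
top dial_axis 0.66 [262.  269.6] [0.501 0.149 0.06 ] tool [ 0.0167  0.0374 -0.0089] ang -158.3
```

View pics/s5.png

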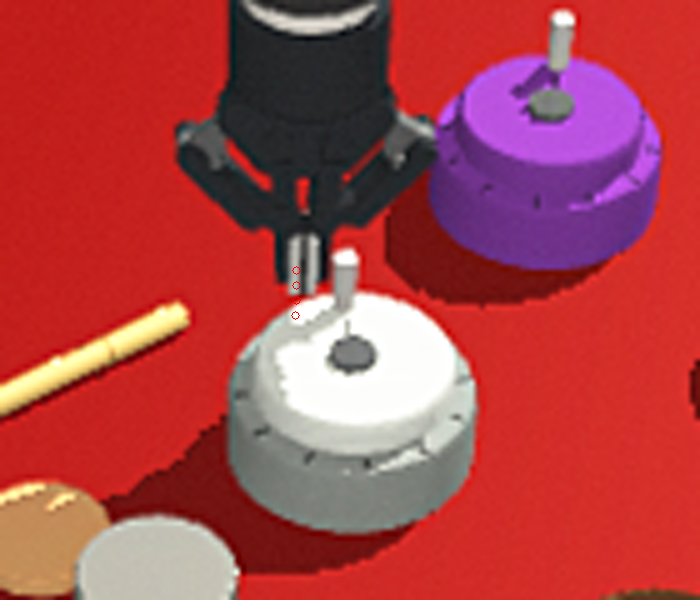

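View pics/a5.png

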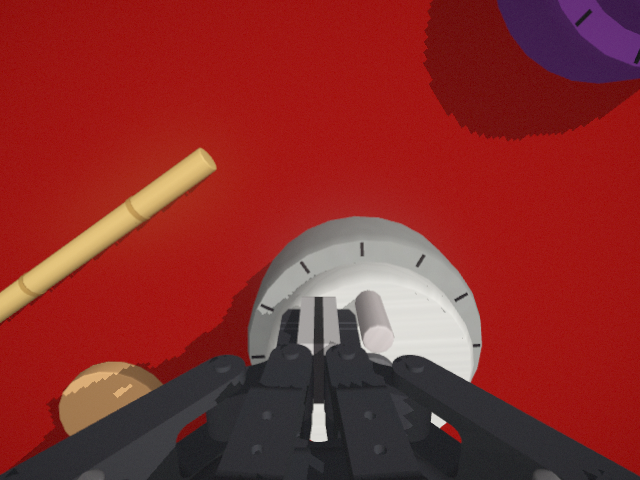

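The tip now overlaps the peg's height, and the peg is about 21 mm ahead of the TCP. Pushing along the arc.

apply_moves:
  moves: "1 0.0113 -0.0065 0 0 0 0.5;1 0.0113 -0.0065 0 0 0 0.5;1 0.0113 -0.0065 0 0 0 0.5;1 0.0113 -0.0065 0 0 0 0.5;1 0.0113 -0.0065 0 0 0 0.5;1 0 0 0 0 0 0;1 0 0 0 0 0 0"

```text
t: 7.73
eef_pos: [0.4617, 0.1642, 0.051]
tool_rot: [0.0, 0.927, 0.375, -0.001]
contact_force: [-1.5, -2.2, 1.6]
gripper_width: 0.0
```

```bash
python3 look.py a6
```

```text
t 7.73 pos [0.4617 0.1642 0.051 ] x [ 0.719  0.695 -0.001] psi 44.06 z [-0.001 -0.001 -1.   ] F [-1.48 -2.16  1.61] w 0.0 q [-0.69  0.41  0.27  2.13 -0.19  0.62  0.48]
wrist dial_axis 0.69 [371.4 374.6] [0.5065 0.1543 0.06  ] tool [ 0.0253  0.0383 -0.009 ] ang 81.6
wrist peg_top 0.65 [374.7 339. ] [0.4767 0.1787 0.092 ] tool [ 0.0208  0.0001 -0.041 ] ang 136.6
top dial_axis 0.6 [261.3 267.7] [0.5052 0.1507 0.06  ] tool [ 0.0218  0.0399 -0.009 ] ang -162.3
top peg_top 0.71 [246.3 281.1] [0.4739 0.1778 0.092 ] tool [ 0.0182 -0.0013 -0.041 ] ang 140.1
```

View pics/a6.png

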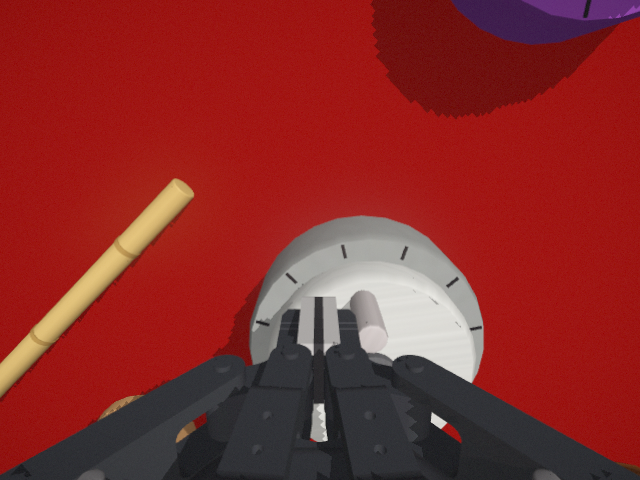

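apply_moves:
  moves: "1 0.0113 -0.0065 0 0 0 0.5;1 0.0113 -0.0065 0 0 0 0.5;1 0.0113 -0.0065 0 0 0 0.5;1 0.0113 -0.0065 0 0 0 0.5;1 0.0113 -0.0065 0 0 0 0.5;1 0 0 0 0 0 0;1 0 0 0 0 0 0"

```text
t: 8.62
eef_pos: [0.4655, 0.1729, 0.0513]
tool_rot: [-0.0, 0.956, 0.293, 0.001]
contact_force: [-0.2, -1.3, -0.5]
gripper_width: -0.0
```

```bash
python3 look.py a7
```

```text
t 8.62 pos [0.4655 0.1729 0.0513] x [0.828 0.561 0.001] psi 34.13 z [ 0.001  0.001 -1.   ] F [-0.18 -1.29 -0.49] w -0.0 q [-0.74  0.42  0.32  2.12 -0.22  0.62  0.33]
wrist dial_axis 0.81 [368.3 375. ] [0.507  0.1544 0.06  ] tool [ 0.024   0.0386 -0.0087] ang 73.5
wrist peg_top 0.57 [396.7 341.2] [0.49   0.1883 0.092 ] tool [ 0.029   0.0011 -0.0407] ang 113.2
top dial_axis 0.66 [260.3 265.8] [0.5093 0.1531 0.06  ] tool [ 0.0252  0.041  -0.0087] ang 32.7
top peg_top 0.66 [243.4 272.5] [0.4924 0.1849 0.092 ] tool [ 0.029   0.0051 -0.0407] ang 111.9
```

View pics/a7.png

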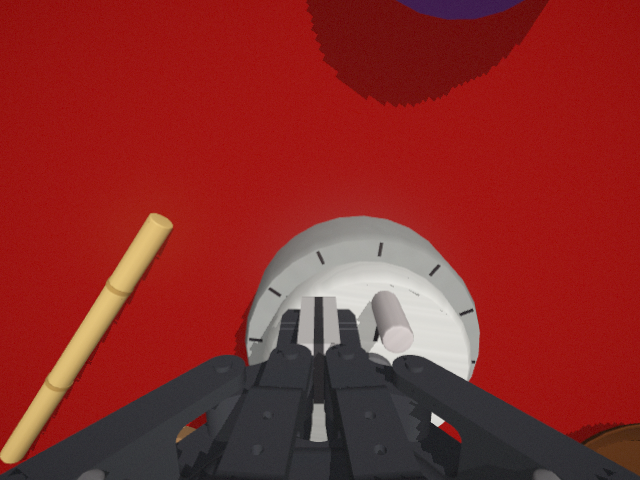

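First click done (peg angle 143° → 113°). Continuing to the second.

apply_moves:
  moves: "1 0.0113 -0.0065 0 0 0 0.5;1 0.0113 -0.0065 0 0 0 0.5;1 0.0113 -0.0065 0 0 0 0.5;1 0.0113 -0.0065 0 0 0 0.5;1 0.0113 -0.0065 0 0 0 0.5;1 0.0113 -0.0065 0 0 0 0.5;1 0.0113 -0.0065 0 0 0 0.5;1 0.0113 -0.0065 0 0 0 0.5;1 0.0113 -0.0065 0 0 0 0.5;1 0.0113 -0.0065 0 0 0 0.5;1 0.0113 -0.0065 0 0 0 0.5;1 0 0 0 0 0 0"

```text
t: 9.92
eef_pos: [0.4739, 0.1857, 0.0508]
tool_rot: [0.0, 0.995, 0.104, -0.001]
contact_force: [-3.7, -0.9, 1.6]
gripper_width: 0.0
```

apply_moves:
  moves: "1 0.0113 -0.0065 0 0 0 0.5;1 0.0113 -0.0065 0 0 0 0.5;1 0.0113 -0.0065 0 0 0 0.5;1 0.0113 -0.0065 0 0 0 0.5;1 0 0 0 0 0 0;1 0 0 0 0 0 0"

```text
t: 10.42
eef_pos: [0.4801, 0.19, 0.0512]
tool_rot: [-0.0, 0.999, 0.036, 0.0]
contact_force: [-0.8, -0.2, -0.2]
gripper_width: 0.001
```

```bash
python3 look.py a8
```

```text
t 10.42 pos [0.4801 0.19   0.0512] x [0.997 0.072 0.001] psi 4.14 z [ 0.001  0.    -1.   ] F [-0.78 -0.24 -0.23] w 0.001 q [-0.86  0.47  0.45  2.08 -0.33  0.65 -0.11]
wrist dial_axis 0.86 [368.6 372.9] [0.507 0.155 0.06 ] tool [ 0.0243  0.0369 -0.0088] ang 75.4
wrist peg_top 0.61 [394.8 338.8] [0.5084 0.1925 0.092 ] tool [ 0.0284 -0.0004 -0.0408] ang 86.6
top dial_axis 0.75 [262.8 266.1] [0.5088 0.1475 0.06  ] tool [ 0.0256  0.0445 -0.0088] ang -51.0
top peg_top 0.69 [238.4 267.7] [0.5025 0.1963 0.092 ] tool [ 0.0228 -0.0047 -0.0408] ang 94.4
```

View pics/a8.png

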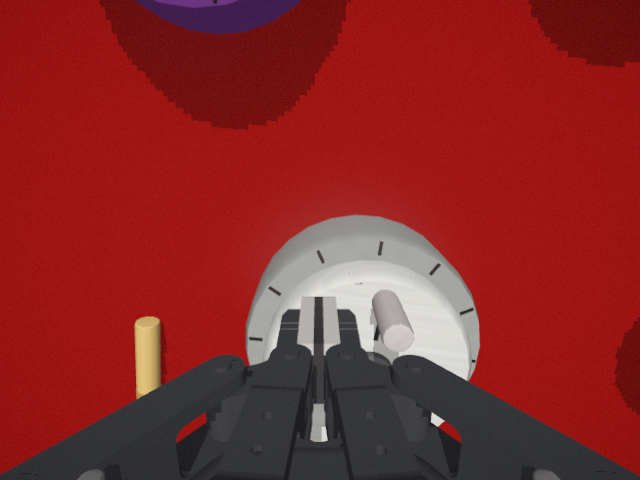

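Second click: the view in the tool frame is the same as after the first, with ψ 30° further. Same again for the third.

apply_moves:
  moves: "1 0.0113 -0.0065 0 0 0 0.5;1 0.0113 -0.0065 0 0 0 0.5;1 0.0113 -0.0065 0 0 0 0.5;1 0.0113 -0.0065 0 0 0 0.5;1 0.0113 -0.0065 0 0 0 0.5;1 0.0113 -0.0065 0 0 0 0.5;1 0.0113 -0.0065 0 0 0 0.5;1 0.0113 -0.0065 0 0 0 0.5;1 0.0113 -0.0065 0 0 0 0.5;1 0.0113 -0.0065 0 0 0 0.5;1 0.0113 -0.0065 0 0 0 0.5;1 0 0 0 0 0 0"

```text
t: 11.72
eef_pos: [0.4944, 0.197, 0.0508]
tool_rot: [0.0, 0.988, -0.156, -0.001]
contact_force: [-3.1, 0.2, 2.3]
gripper_width: 0.002
```

apply_moves:
  moves: "1 0.0113 -0.0065 0 0 0 0.5;1 0.0113 -0.0065 0 0 0 0.5;1 0.0113 -0.0065 0 0 0 0.5;1 0.0113 -0.0065 0 0 0 0.5;1 0 0 0 0 0 0;1 0 0 0 0 0 0"

```text
t: 12.22
eef_pos: [0.5019, 0.1977, 0.0511]
tool_rot: [0.0, 0.975, -0.224, 0.0]
contact_force: [0.0, -0.5, -1.4]
gripper_width: 0.0
```

```bash
python3 look.py a9
```

```text
t 12.22 pos [0.5019 0.1977 0.0511] x [ 0.9   -0.436  0.001] psi -25.88 z [ 0.001 -0.    -1.   ] F [ 0.01 -0.49 -1.36] w 0.0 q [-0.95  0.53  0.59  2.04 -0.45  0.7  -0.52]
wrist dial_axis 0.77 [367.6 375.7] [0.5068 0.1532 0.06  ] tool [ 0.0239  0.0379 -0.0089] ang 70.6
wrist peg_top 0.56 [396.8 340.5] [0.5282 0.1852 0.092 ] tool [ 0.0292 -0.0003 -0.0409] ang 57.0
top dial_axis 0.88 [260.9 266.6] [0.5076 0.1517 0.06  ] tool [ 0.0252  0.0389 -0.0089] ang 24.6
top peg_top 0.74 [242.7 258.3] [0.5232 0.1878 0.092 ] tool [ 0.0236 -0.0004 -0.0409] ang 64.9
```

View pics/a9.png

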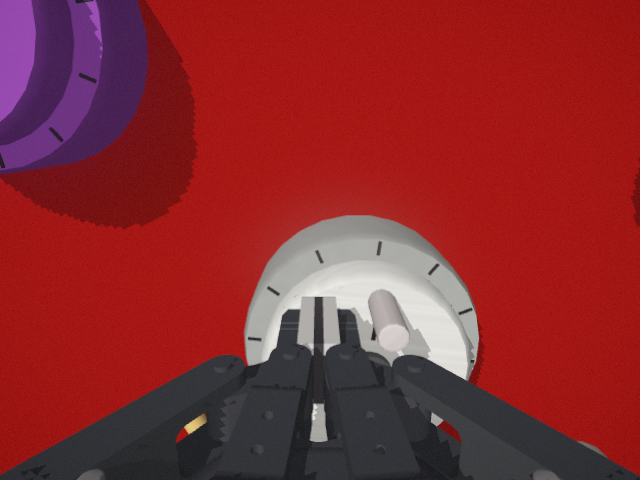

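Third click confirmed. The fourth gets the same push with a slower finish.

apply_moves:
  moves: "1 0.0113 -0.0065 0 0 0 0.5;1 0.0113 -0.0065 0 0 0 0.5;1 0.0113 -0.0065 0 0 0 0.5;1 0.0113 -0.0065 0 0 0 0.5;1 0.0113 -0.0065 0 0 0 0.5;1 0.0113 -0.0065 0 0 0 0.5;1 0.0113 -0.0065 0 0 0 0.5;1 0.0113 -0.0065 0 0 0 0.5;1 0.0113 -0.0065 0 0 0 0.5;1 0.0113 -0.0065 0 0 0 0.5;1 0.0113 -0.0065 0 0 0 0.5;1 0 0 0 0 0 0"

```text
t: 13.52
eef_pos: [0.5178, 0.1966, 0.0509]
tool_rot: [0.0, 0.914, -0.407, -0.001]
contact_force: [-1.9, 1.3, 1.8]
gripper_width: -0.007
```

apply_moves:
  moves: "1 0.0057 -0.0033 0 0 0 0.25;1 0.0057 -0.0033 0 0 0 0.25;1 0.0057 -0.0033 0 0 0 0.25;1 0.0057 -0.0033 0 0 0 0.25;1 0.0057 -0.0033 0 0 0 0.25;1 0.0057 -0.0033 0 0 0 0.25;1 0.0057 -0.0033 0 0 0 0.25;1 0 0 0 0 0 0;1 0 0 0 0 0 0"

```text
t: 14.27
eef_pos: [0.524, 0.1939, 0.0511]
tool_rot: [0.0, 0.887, -0.462, 0.0]
contact_force: [-0.1, 0.8, -0.1]
gripper_width: -0.003
```

```bash
python3 look.py b1
```

```text
t 14.27 pos [0.524  0.1939 0.0511] x [ 0.574 -0.819  0.   ] psi -54.98 z [ 0. -0. -1.] F [-0.08  0.76 -0.08] w -0.003 q [-1.    0.6   0.72  2.   -0.57  0.75 -0.9 ]
wrist dial_axis 0.59 [362.3 375. ] [0.5057 0.1552 0.06  ] tool [ 0.0211  0.0372 -0.0089] ang 94.4
wrist peg_top 0.97 [392.6 337.6] [0.5412 0.1725 0.092 ] tool [ 0.0274 -0.0018 -0.0409] ang 31.5
top dial_axis 0.79 [261.3 268.6] [0.5031 0.1507 0.06  ] tool [ 0.0235  0.0419 -0.0089] ang -173.0
top peg_top 0.77 [247.8 251.7] [0.538  0.1772 0.092 ] tool [ 0.0217 -0.0019 -0.0409] ang 39.3
```

View pics/b1.png

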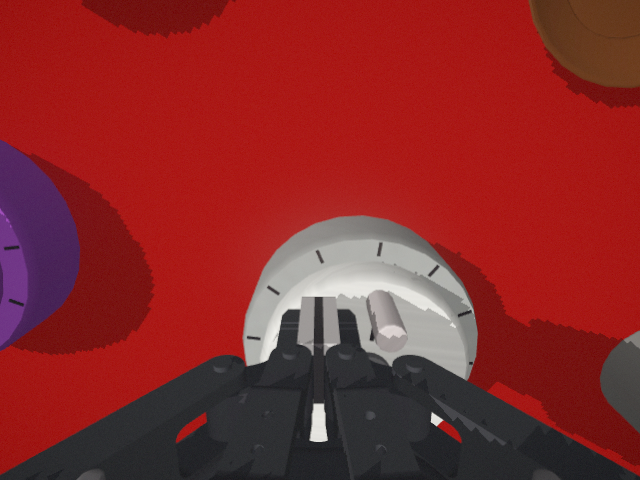

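The fourth click has snapped over: the peg went from about 147° to 27° about the measured axis. Retreating and lifting.

apply_moves:
  moves: "1 -0.06 0 0 0 0 0;1 -0.06 0 0 0 0 0;1 0 0 -0.3 0 0 0;1 0 0 -0.3 0 0 0;1 0 0 -0.3 0 0 0;1 0 0 -0.3 0 0 0;1 0 0 0 0 0 0"

```text
t: 15.15
eef_pos: [0.519, 0.2074, 0.2014]
tool_rot: [-0.004, 0.887, -0.461, 0.002]
contact_force: [1.6, -0.1, -0.1]
gripper_width: 0.003
```

```bash
python3 look.py b2
python3 - <<'E'
from h import *
M=T(bot.get_obs())
for c in ['scene','top']:
    p=imaging.read_camera(c)
    for r in nets.spot_point(p,'start_top')[:3]:
        w=atz(p,r['location'],.052); print(c,round(r['score'],2),np.round(r['location'],1),w.round(4),'tool',(M[:3,:3].T@(w-M[:3,3])).round(4))
save(p,'b2top'); p=imaging.read_camera('scene'); save(p,'b2scene')
E
```

```text
t 15.15 pos [0.519  0.2074 0.2014] x [ 0.574 -0.819  0.   ] psi -54.97 z [ 0.008  0.006 -1.   ] F [ 1.59 -0.05 -0.15] w 0.003 q [-1.19  0.4   0.91  1.89 -0.37  1.02 -1.08]
wrist dial_axis 0.73 [362.5 268.9] [0.5069 0.1532 0.06  ] tool [0.0375 0.0424 0.141 ] ang 66.9
wrist peg_top 0.6 [374.6 235.9] [0.5402 0.1714 0.092 ] tool [0.0417 0.0043 0.1093] ang 30.8
top dial_axis 0.73 [260.2 268.9] [0.5024 0.1531 0.06  ] tool [0.035  0.0462 0.1409] ang 149.8
top peg_top 0.73 [248.4 253.6] [0.5339 0.1757 0.092 ] tool [0.0345 0.0071 0.1093] ang 41.5
scene 0.57 [258.8 305.8] [ 0.5862 -0.2188  0.052 ] tool [0.389  0.1848 0.1421]
scene 0.54 [208.3 361.4] [ 0.6429 -0.372   0.052 ] tool [0.547  0.2263 0.1422]
top 0.59 [500.4 210.3] [ 0.6503 -0.3844  0.052 ] tool [0.5614 0.2274 0.1422]
```

View pics/b2scene.png

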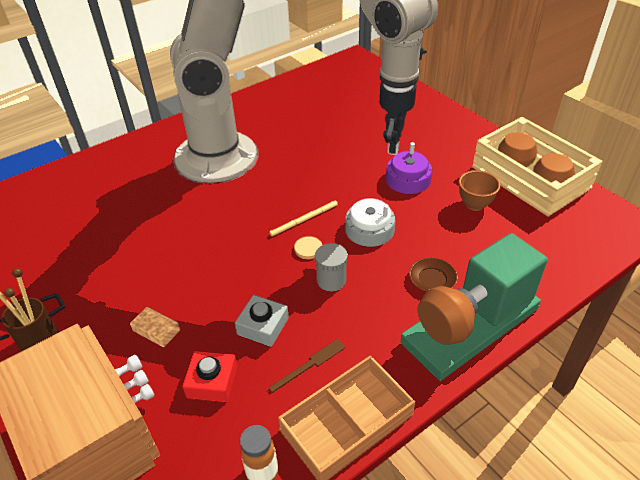

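View pics/b2.png

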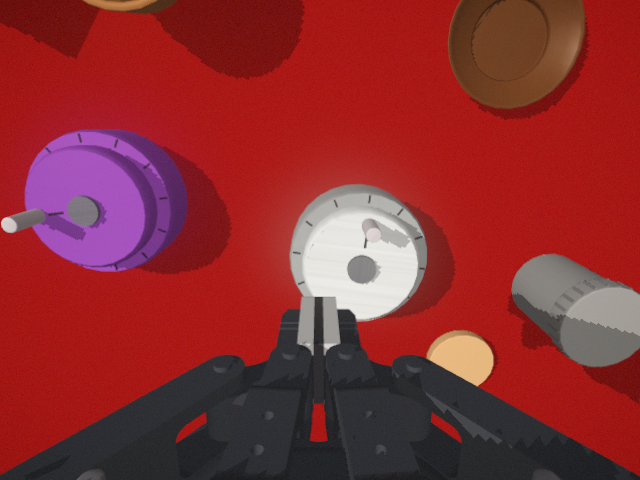

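apply_moves:
  moves: "1 0.27 0.149 0 0 0 0;1 0.27 0.149 0 0 0 0;1 0.27 0.149 0 0 0 0;1 0.27 0.149 0 0 0 0;1 0.27 0.149 0 0 0 0;1 0.27 0.149 0 0 0 0;1 0.27 0.149 0 0 0 0;1 0.27 0.149 0 0 0 0;1 0.27 0.149 0 0 0 0;1 0.27 0.149 0 0 0 0;1 0.27 0.149 0 0 0 0;1 0.27 0.149 0 0 0 0"

```text
t: 16.7
eef_pos: [0.5629, -0.2375, 0.1948]
tool_rot: [-0.0, 0.887, -0.462, -0.0]
contact_force: [0.9, 0.6, -0.1]
gripper_width: -0.001
```

apply_moves:
  moves: "1 0 0 0 0 0 0;1 0 0 0 0 0 0"

```text
t: 16.87
eef_pos: [0.5619, -0.2391, 0.195]
tool_rot: [0.001, 0.886, -0.464, 0.0]
contact_force: [0.3, 0.4, -0.1]
gripper_width: 0.003
```

```bash
cat > bt.py <<'E'
from h import *
import sys
M=st(bot.get_obs())
p=imaging.read_camera('wrist'); save(p,sys.argv[1])
for r in nets.spot_point(p,'start_top')[:3]:
    w=atz(p,r['location'],.052,M); print(round(r['score'],2),np.round(r['location'],1),w.round(4),'tool',(M[:3,:3].T@(w-M[:3,3])).round(4))
E
python3 bt.py c1
```

```text
t 16.87 pos [ 0.5619 -0.2391  0.195 ] x [ 0.569 -0.822  0.001] psi -55.31 z [-0.001 -0.001 -1.   ] F [ 0.29  0.36 -0.06] w 0.003 q [-0.33  0.51  0.88  1.77 -0.44  1.07 -0.26]
0.87 [329.4 173.5] [ 0.5971 -0.2261  0.052 ] tool [ 0.0092 -0.0365  0.1429]
0.86 [535.3 229.3] [ 0.6554 -0.3899  0.052 ] tool [0.177  0.0088 0.1431]
```

View pics/c1.png

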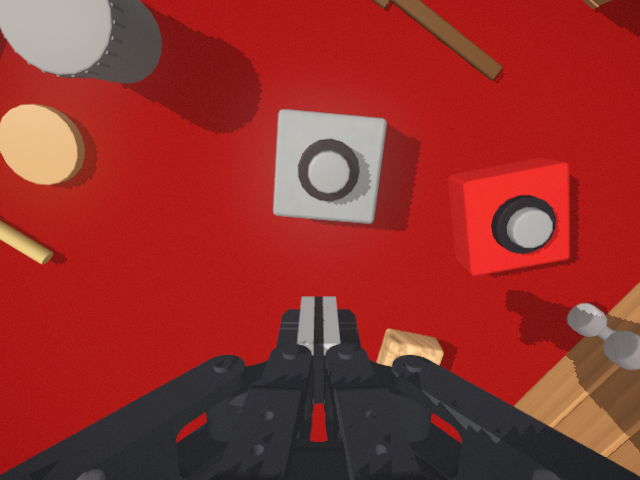

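Wrist view: the grey box's button is at (329,172), the red decoy to the right at (528,227). Moving over the grey button and part way down.

apply_moves:
  moves: "1 0.038 -0.152 0 0 0 0;1 0.038 -0.152 0 0 0 0;1 0 0 0.3 0 0 0;1 0 0 0.3 0 0 0;1 0 0 0.3 0 0 0;1 0 0 0.1 0 0 0;1 0 0 0 0 0 0;1 0 0 0 0 0 0"

```text
t: 17.63
eef_pos: [0.5985, -0.2215, 0.0757]
tool_rot: [0.0, 0.887, -0.461, -0.0]
contact_force: [0.1, -0.8, 1.2]
gripper_width: 0.003
```

```bash
python3 bt.py c2; sed -e 's/140:260,300:440/250:370,200:340/' sc.py > sc2.py; sed -i 's/\[300,140\]/[200,250]/' sc2.py; python3 sc2.py c2s
```

```text
t 17.63 pos [ 0.5985 -0.2215  0.0757] x [ 0.575 -0.818 -0.   ] psi -54.9 z [-0. -0. -1.] F [ 0.06 -0.8   1.18] w 0.003 q [-0.26  0.69  0.75  1.79 -0.58  0.9  -0.2 ]
0.87 [318.6 289.5] [ 0.5921 -0.2269  0.052 ] tool [0.0008 0.0084 0.0237]
0.69 [627.8 370. ] [ 0.6514 -0.3963  0.052 ] tool [0.1734 0.0572 0.0237]
t 17.78 pos [ 0.5997 -0.2228  0.0775] x [ 0.574 -0.819  0.003] psi -54.96 z [ 0.004 -0.001 -1.   ] F [-0.03  0.45  0.14] w -0.0 q [-0.26  0.68  0.75  1.79 -0.58  0.9  -0.2 ]
```

View pics/c2.png

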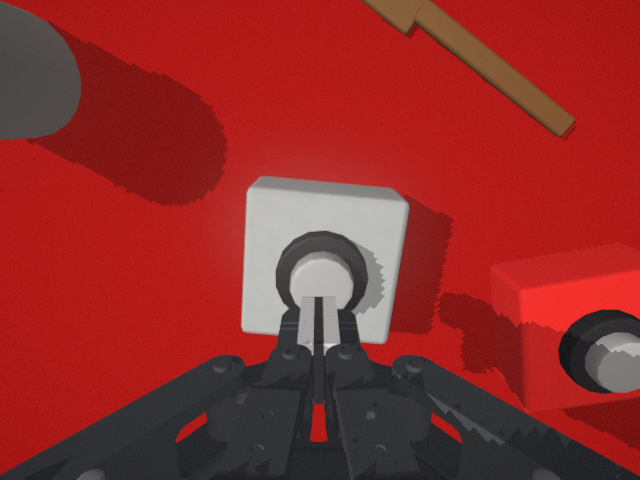

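View pics/c2s.png

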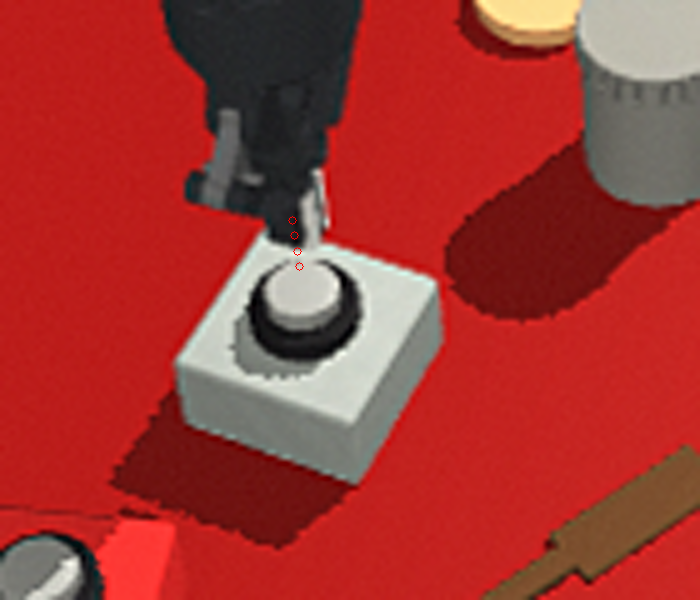

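Run:
```python
from h import *
p=imaging.read_camera('wrist')
def mk(pos,psi):
    c,s=np.cos(np.radians(psi)),np.sin(np.radians(psi)); M=np.eye(4); M[:3,:3]=np.array([[c,s,0],[s,-c,0],[0,0,-1]]); M[:3,3]=pos; return M
A=mk([.5619,-.2391,.195],-55.31); B=mk([.5985,-.2215,.0757],-54.9)
for z in [.05,.052,.054,.056,.058,.06,.062]:
    a=atz(p,(329.4,172.5),z,A); b=atz(p,(321,285),z,B); 
    print(z,a.round(4)[:2],b.round(4)[:2],'toolB',(B[:3,:3].T@(b-B[:3,3])).round(4)[:2],(B[:3,:3].T@(a-B[:3,3])).round(4)[:2])
```

```text
0.05 [ 0.5977 -0.2257] [ 0.5942 -0.227 ] toolB [0.002  0.0067] [0.0029 0.0031]
0.052 [ 0.5978 -0.2255] [ 0.5949 -0.2265] toolB [0.002  0.0058] [0.0029 0.0028]
0.054 [ 0.598  -0.2253] [ 0.5956 -0.226 ] toolB [0.002  0.0049] [0.0028 0.0026]
0.056 [ 0.5982 -0.2251] [ 0.5963 -0.2255] toolB [0.002  0.0041] [0.0028 0.0023]
0.058 [ 0.5984 -0.2249] [ 0.597 -0.225] toolB [0.002  0.0032] [0.0027 0.0021]
0.06 [ 0.5985 -0.2247] [ 0.5977 -0.2244] toolB [0.002  0.0023] [0.0027 0.0018]
0.062 [ 0.5987 -0.2245] [ 0.5984 -0.2239] toolB [0.0019 0.0015] [0.0026 0.0016]
```

apply_moves:
  moves: "1 0.02 0.017 0.1 0 0 0;1 0 0 0.1 0 0 0;1 0 0 0.1 0 0 0;1 0 0 0 0 0 0;1 0 0 0 0 0 0"

```text
t: 18.25
eef_pos: [0.598, -0.2257, 0.0384]
tool_rot: [0.0, 0.887, -0.462, 0.0]
contact_force: [0.2, -0.3, 3.5]
gripper_width: 0.001
```

```bash
python3 bt.py c3; python3 sc2.py c3s
```

```text
t 18.25 pos [ 0.598  -0.2257  0.0384] x [ 0.574 -0.819  0.   ] psi -55.0 z [ 0. -0. -1.] F [ 0.24 -0.28  3.46] w 0.001 q [-0.23  0.73  0.71  1.81 -0.62  0.84 -0.17]
t 18.4 pos [ 0.598  -0.2258  0.0387] x [ 0.574 -0.819  0.   ] psi -55.0 z [ 0. -0. -1.] F [ 0.4  -0.54  4.25] w -0.001 q [-0.23  0.73  0.71  1.81 -0.62  0.84 -0.17]
```

View pics/c3s.png

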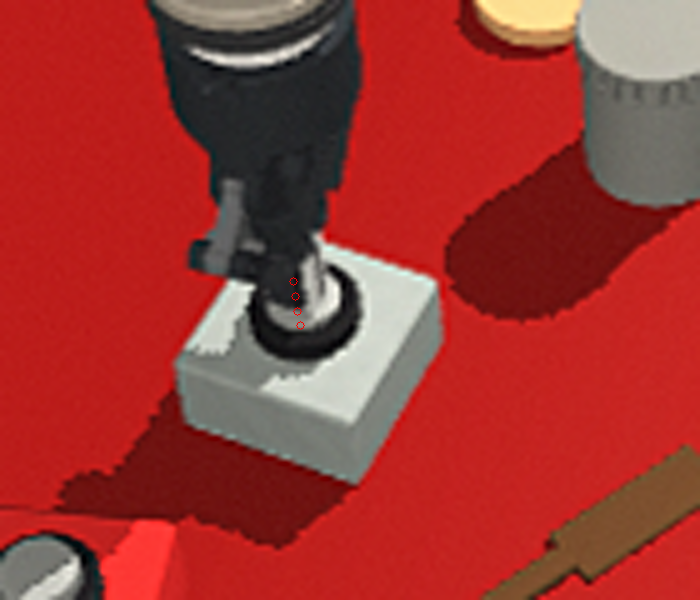

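View pics/c3.png

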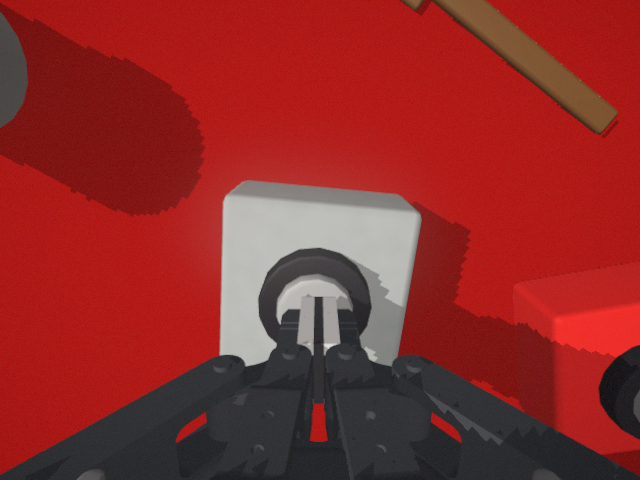

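Contact with about 4 N up, so the button is partly down. Pressing on in small steps.

apply_moves:
  moves: "1 0 0 0.0125 0 0 0;1 0 0 0.0125 0 0 0;1 0 0 0.0125 0 0 0;1 0 0 0 0 0 0;1 0 0 0 0 0 0"

```text
t: 18.82
eef_pos: [0.5982, -0.2258, 0.0372]
tool_rot: [-0.001, 0.887, -0.462, 0.0]
contact_force: [-7.2, 3.6, 27.4]
gripper_width: 0.004
```

```bash
python3 bt.py c4; python3 sc2.py c4s
```

```text
t 18.82 pos [ 0.5982 -0.2258  0.0372] x [ 0.573 -0.819 -0.   ] psi -55.01 z [ 0.002  0.001 -1.   ] F [-7.23  3.57 27.36] w 0.004 q [-0.22  0.73  0.71  1.81 -0.63  0.84 -0.17]
t 18.97 pos [ 0.5982 -0.2258  0.0372] x [ 0.573 -0.819 -0.   ] psi -55.01 z [ 0.002  0.001 -1.   ] F [-7.06  3.03 27.42] w -0.002 q [-0.22  0.73  0.71  1.81 -0.63  0.84 -0.17]
```

View pics/c4s.png

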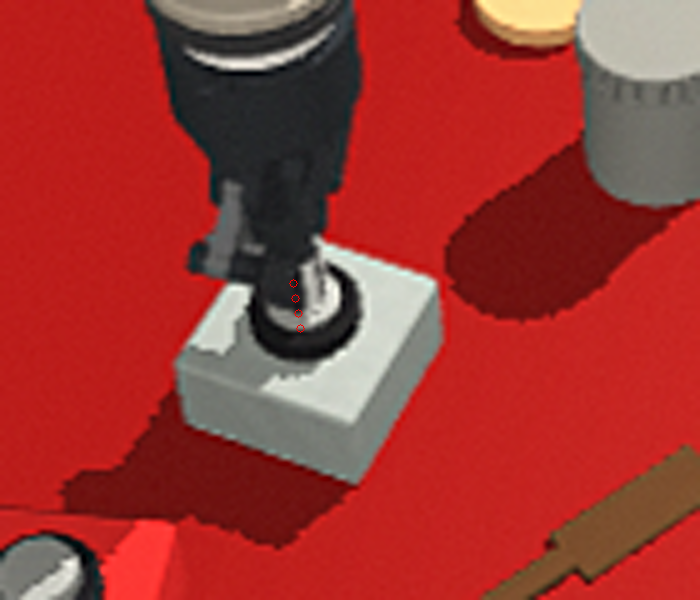

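View pics/c4.png

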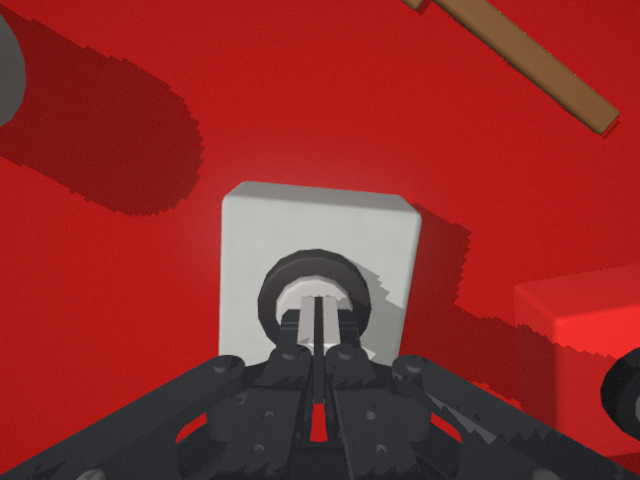

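The button looks flush in its collar at 27 N, but the finger sits a bit to one side and could be bearing on the collar. I'll lift, look, re-centre and press again while logging force against height.

apply_moves:
  moves: "1 0 0 -0.1 0 0 0;1 0 0 -0.1 0 0 0;1 0 -0.035 0 0 0 0;1 0 0 0 0 0 0;1 0 0 0 0 0 0"

```text
t: 19.38
eef_pos: [0.6011, -0.222, 0.0577]
tool_rot: [-0.0, 0.887, -0.461, -0.001]
contact_force: [0.3, -0.0, -0.7]
gripper_width: 0.0
```

```bash
python3 bt.py c5; python3 sc2.py c5s
```

```text
t 19.38 pos [ 0.6011 -0.222   0.0577] x [ 0.575 -0.818 -0.001] psi -54.91 z [-0.001  0.001 -1.   ] F [ 0.3  -0.01 -0.69] w 0.0 q [-0.24  0.71  0.73  1.79 -0.6   0.88 -0.19]
0.96 [316.4 310.9] [ 0.5915 -0.2283  0.052 ] tool [-0.0003  0.0115  0.0057]
0.48 [439.8  18.1] [ 0.7218 -0.1954  0.052 ] tool [ 0.0476 -0.114   0.0056]
t 19.53 pos [ 0.6007 -0.2226  0.0577] x [ 0.574 -0.819 -0.001] psi -54.97 z [-0.001  0.    -1.   ] F [0.6  0.31 0.01] w 0.002 q [-0.24  0.71  0.73  1.79 -0.6   0.88 -0.19]
```

View pics/c5s.png

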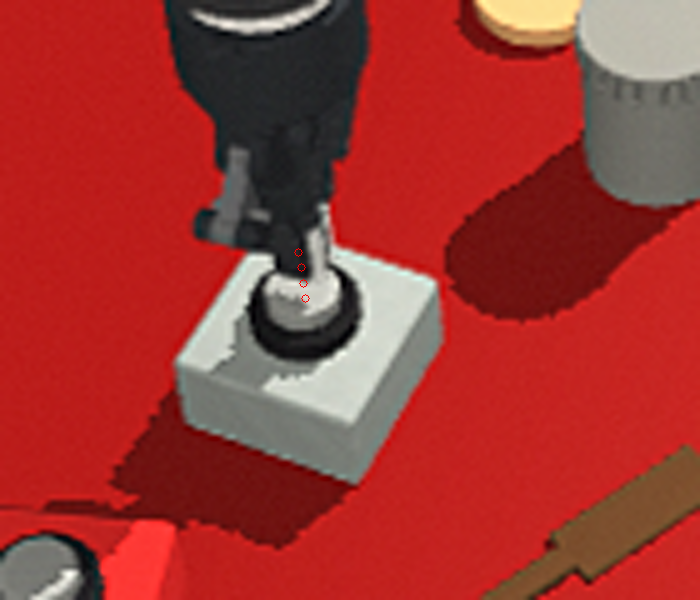

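View pics/c5.png

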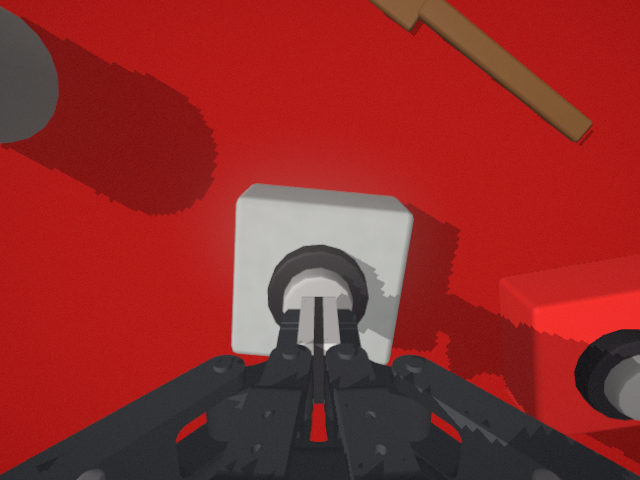

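apply_moves:
  moves: "1 0 0 0.08 0 0 0;1 0 0 0.045 0 0 0;1 0 0 0 0 0 0;1 0 0 0 0 0 0"

```text
t: 19.87
eef_pos: [0.6007, -0.2227, 0.0429]
tool_rot: [0.0, 0.887, -0.462, -0.001]
contact_force: [-1.0, 1.7, 1.4]
gripper_width: -0.002
```

apply_moves:
  moves: "1 0 0 0.025 0 0 0;1 0 0 0 0 0 0;1 0 0 0 0 0 0"

```text
t: 20.12
eef_pos: [0.6011, -0.223, 0.0407]
tool_rot: [-0.0, 0.887, -0.462, -0.0]
contact_force: [-1.4, 0.8, 2.9]
gripper_width: 0.001
```

apply_moves:
  moves: "1 0 0 0.025 0 0 0;1 0 0 0 0 0 0;1 0 0 0 0 0 0"

```text
t: 20.37
eef_pos: [0.6013, -0.2231, 0.0378]
tool_rot: [-0.0, 0.887, -0.462, 0.0]
contact_force: [-2.1, 0.5, 4.4]
gripper_width: -0.003
```

apply_moves:
  moves: "1 0 0 0.015 0 0 0;1 0 0 0 0 0 0;1 0 0 0 0 0 0"

```text
t: 20.62
eef_pos: [0.6015, -0.2231, 0.0374]
tool_rot: [-0.001, 0.887, -0.462, 0.0]
contact_force: [-5.2, 3.0, 17.1]
gripper_width: -0.0
```

apply_moves:
  moves: "1 0 0 0.01 0 0 0;1 0 0 0 0 0 0;1 0 0 0 0 0 0"

```text
t: 20.87
eef_pos: [0.6015, -0.2231, 0.0372]
tool_rot: [-0.001, 0.887, -0.462, 0.0]
contact_force: [-7.4, 4.8, 25.1]
gripper_width: -0.001
```

Clear spring ramp over about 6 mm (roughly 1 → 5 N), then a hard stop, so the button was fully down. Lifting clear.

apply_moves:
  moves: "1 0 0 -0.2 0 0 0;1 0 0 -0.25 0 0 0;1 0 0 -0.25 0 0 0;1 0 0 -0.25 0 0 0;1 0 0 -0.25 0 0 0;1 0 0 0 0 0 0;1 0 0 0 0 0 0"

```text
t: 21.45
eef_pos: [0.6023, -0.2233, 0.18]
tool_rot: [-0.001, 0.887, -0.461, 0.002]
contact_force: [0.2, 0.5, 0.1]
gripper_width: -0.001
```

Run:
```python
from h import *
st(bot.get_obs())
for c in ['scene','top']:
    p=imaging.read_camera(c); save(p,'e'+c)
    for n,z in (('dial_axis',.06),('peg_top',.092)):
        for r in nets.spot_point(p,n)[:3]: print(c,n,round(r['score'],2),atz(p,r['location'],z).round(4))
```

```text
t 21.45 pos [ 0.6023 -0.2233  0.18  ] x [ 0.574 -0.819  0.002] psi -54.96 z [ 0.004 -0.001 -1.   ] F [0.15 0.54 0.12] w -0.001 q [-0.32  0.58  0.85  1.71 -0.48  1.07 -0.28]
scene dial_axis 0.79 [0.417  0.3697 0.06  ]
scene dial_axis 0.78 [0.5012 0.152  0.06  ]
scene peg_top 0.73 [0.4078 0.3855 0.092 ]
scene peg_top 0.73 [ 0.5388 -0.0529  0.092 ]
scene peg_top 0.64 [0.5454 0.1679 0.092 ]
top dial_axis 0.95 [0.5012 0.1544 0.06  ]
top dial_axis 0.77 [0.4093 0.3618 0.06  ]
top peg_top 0.95 [0.5308 0.1755 0.092 ]
top peg_top 0.66 [0.3967 0.3989 0.092 ]
```

View pics/escene.png

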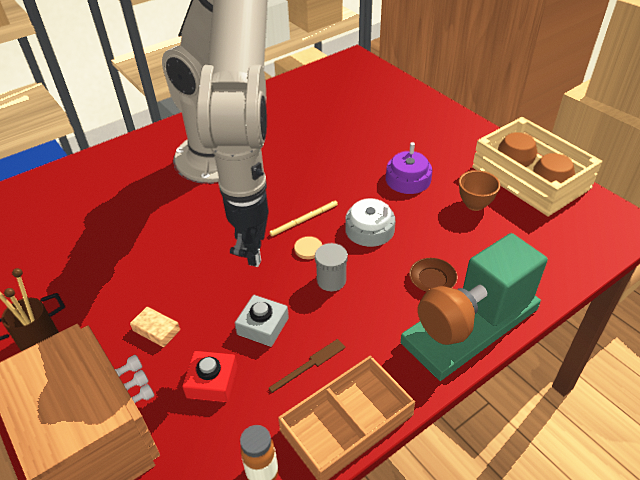

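View pics/etop.png

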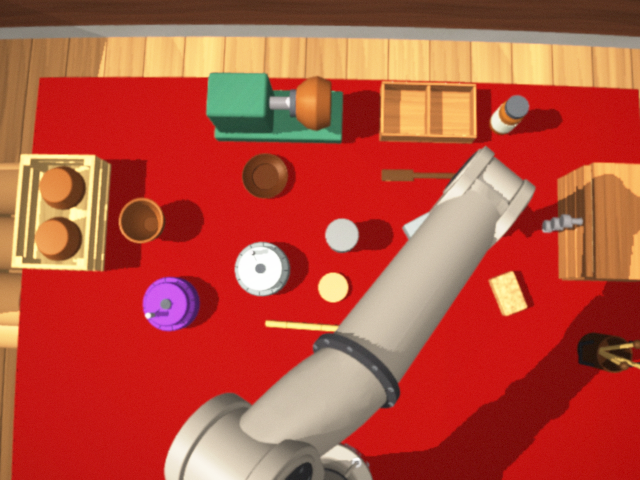

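Everything lies where it was. The dial is at the fourth click, the button is up and the arm is clear. Handing in.

```bash
python3 -c "
from station import bot
print(bot.hand_in())"
```

```text
the job is handed in; nothing more can be done
None
```

I turned the grey regulator's dial clockwise by four clicks, pressed the start button fully down and released it. The job was handed in at about t = 21.5 s; no verdict is reported.

- **Dial:** The shut fingertip pushed the peg along the dial's arc, and I checked each click in the wrist camera. The peg went from about 147° to about 27° around the measured axis, i.e. 120°. The highest force I read was about 4 N, but force is only reported at the end of each move.
- **Start button:** The force rose over about 6 mm to roughly 5 N, then met a hard stop at 25–27 N. I pressed it twice. On the first press the finger was a little off centre and might have been bearing on the collar, so I re-centred and repeated.
- **Final pictures:** The dial is still at the fourth click, the button looks up again, nothing lying about shows any shift, and the arm is clear of everything. I judged the last three by eye.

**Checks that disagreed:**
- **Fingertip position:** The real fingertips sit about 20–28 mm behind the stated TCP. My first push therefore passed above the peg without touching it.
- **Peg angle:** Peg readings from the top and scene cameras differ from the wrist camera's by up to about 10 mm (roughly 10°). The click count therefore rests on the wrist pictures and on the tool having turned the same 30° per click.

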